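Lock the butter box against the stop bracket

TASK

Close and lock the butter box, which is too wide to grasp, without lifting it: first press its hinged lid down flat. Then push the box against the aluminium stop bracket so that the bracket drives one of the two coloured side catches (red or yellow, whichever you like) fully home, turn the box a quarter turn and push it against the bracket again to drive the other catch fully home. Leave the box standing with its lid shut and both catches in, and do not disturb the mugs, the jar or the coaster.

Things in the scene. Friction and masses are not known exactly. Their poses are not given: they have to be found in the camera images.
- box: White ceramic butter box, loose, 104 x 104 mm in plan, walls 50 mm high, 58 mm high with its lid shut, about 0.5 kg. Origin: centre of its underside; z up. The lid is hinged along its -x side; the red catch stands out of the middle of its +x side, the yellow catch out of the middle of its +y side. The -x and -y sides are plain.
- lid (a joint): Hinge angle of the bamboo lid (rad): 0 is shut flat, larger is open; its front (+x) edge rises. The stiff hinge stays where it is left and needs about 3 N at the front edge. The lid is 104 x 104 x 8 mm; the hinge line is 52 mm from the box's middle on its -x side, 50 mm above the table.
- lid_front (a point): Middle of the front (+x) edge of the lid's upper face; 58 mm above the table when shut.
- catch_a (a joint): Travel of the red catch (m): 0 is fully out, standing 10.5 mm proud of the +x side; 0.010 is fully home, nearly flush. It stays where it is left and takes about 3 N to push. The catch is 44 mm wide and 20 mm high, its middle 29 mm above the table.
- catch_a_face (a point): Middle of the outer face of the red catch; moves with it.
- catch_b (a joint): Travel of the yellow catch (m), on the box's +y side; otherwise just like the red one.
- catch_b_face (a point): Middle of the outer face of the yellow catch; moves with it.
- stop: Bent aluminium stop bracket screwed to the table: an upright plate 56 mm wide along its y axis (narrower than the box, so the ends of the box's far side stand clear beside it), 55 mm high, 6 mm thick, with its foot behind it (+x). Origin: foot of the middle of its flat front face, which looks along its -x axis, towards the box and the robot.
- mug_a: Matte blue mug, 76 mm across, 80 mm high, handle at its +y side reaching some 75 mm from the axis. Origin: centre of the underside. Leave alone.
- mug_b: The second blue mug, same size. Leave alone.
- jar: Small glass jar with a screw-top lid, 64 mm across, 75 mm high. Origin: centre of the underside. Leave alone.
- coaster: Round aluminium coaster, 92 mm across, 8 mm thick. Origin: centre of the underside. Leave alone.
Not all that is in view belongs to the job. What is meant by the box is not orange or purple, and is the smaller of those in its own colour.

How it is judged (in metres and radians):
On the way, in this order (a step that is already met when the one before it is completed fails the run):
1. the lid is pressed shut, both catches still out (value of joint lid below 0.05 rad and value of joint each of catch_a, catch_b below 0.007 m), for 0.1 s.
2. one catch has been driven home (8 mm or more of its 10 mm) with its face at the stop bracket (((value of joint catch_a above 0.008 m and (x of catch_a_face in the frame of stop above -0.012 m and y of catch_a_face in the frame of stop between -0.06 and 0.06 m) and value of joint lid below 0.05 rad) or (value of joint catch_b above 0.008 m and (x of catch_b_face in the frame of stop above -0.012 m and y of catch_b_face in the frame of stop between -0.06 and 0.06 m) and value of joint lid below 0.05 rad))), for 0.05 s.
3. the box has been turned so that the other catch, still out, faces the bracket from near by (((value of joint catch_a above 0.008 m and value of joint catch_b below 0.008 m and (x of catch_b_face in the frame of stop above -0.09 m and angle between the y axis of box and the x axis of stop, either way round below 0.78 rad)) or (value of joint catch_b above 0.008 m and value of joint catch_a below 0.008 m and (x of catch_a_face in the frame of stop above -0.09 m and angle between the x axis of box and the x axis of stop, either way round below 0.78 rad)))).
4. the other catch too has been driven home with its face at the bracket (value of joint each of catch_a, catch_b above 0.008 m and value of joint lid below 0.05 rad and (((x of catch_a_face in the frame of stop above -0.012 m and y of catch_a_face in the frame of stop between -0.06 and 0.06 m) and angle between the x axis of box and the x axis of stop, either way round below 0.5 rad) or ((x of catch_b_face in the frame of stop above -0.012 m and y of catch_b_face in the frame of stop between -0.06 and 0.06 m) and angle between the y axis of box and the x axis of stop, either way round below 0.5 rad))), for 0.05 s.
At the end, for the whole second after the job is handed in: The box stands flat on the table (within 3 degrees), at rest, lid shut to within 0.05 rad, both catches at least 8 mm in; mugs, jar and coaster upright within 20 mm of where they were (value of joint lid below 0.05 rad and value of joint each of catch_a, catch_b above 0.008 m and angle between box's own z axis and vertical below 0.05 rad and height (world z) of box below 0.006 m and linear speed of box below 0.02 m/s and distance of each of mug_a, mug_b, jar, coaster from where it was at the start of the episode below 0.02 m and angle between each of mug_a, mug_b, jar, coaster's own z axis and vertical below 0.15 rad); the robot touches nothing.
It fails at once if a mug, the jar or the coaster is moved more than 20 mm or tipped (distance of any of mug_a, mug_b, jar, coaster from where it was at the start of the episode above 0.02 m or angle between any of mug_a, mug_b, jar, coaster's own z axis and vertical above 0.25 rad).
It fails at once if the butter box is lifted or tipped (angle between box's own z axis and vertical above 0.25 rad or height (world z) of box above 0.02 m).
It also fails if it takes over 72 s, if anything falls off the work surface, if the arm or the gripper's body presses on something with over 40 N, if the wrist force passes 120 N, or if a joint passes its speed limit or range.

ROBOT

A 6-joint arm with a two-finger parallel gripper is mounted at the origin on the work surface. World frame = base frame: x ahead of the robot, y to its left, z up, the work surface at z = 0. Lengths are in mm, angles in rad, forces in N, time in s.
With the tool pointing down it reaches from about 350 to 775 mm from the base axis. Payload 7.3 kg.
Tool frame: the origin (TCP) lies midway between the tips of the shut fingers; the grasp point (between the pads) lies 19 mm behind it; z points along the fingers, y is the line along which they close (so a half turn about z gives the same grasp; the last joint's range is limited). The gripper opens to 92 mm and grips with 3 to 60 N. Pads are 19 mm wide; open, the fingers measure 130 mm over their backs; the gripper's body (75 mm by 190 mm) begins 47 mm behind the grasp point.
Start: joints at [-1.423, 0.342, 1.524, -0, 1.275, -0.146], TCP at [152.058, -502.517, 226.741] pointing down, gripper open.
Joint ranges: [-2.53, 2.53], [-0.77, 2.02], [0.04, 2.7], [-1, 4.14], [0.28, 2.66], [-3.11, 3.11]. Speed limits (rad/s): [2.57, 2.57, 3.14, 3.14, 3.14, 3.14].

INTERFACE

Orientations are given as [roll, pitch, yaw] about the fixed x, y, z axes, in that order (R = Rz(yaw) Ry(pitch) Rx(roll)).
In Python, from plant import bot gives the robot as it stands.
- The arm moves only by the tool servo_tool, never from a script. Its argument "deltas" is a list of rows, each a list of 2 entries, a list of its own where there are three numbers: the shift along the tool's x, y, z in m, then the turn, a rotation vector about the tool's x, y, z in degrees. A call has 1 to 20 rows; each row shifts and turns the commanded pose from where the row before left it, along the tool's axes as they then stand; what a row does not reach is not made up. A row lasts 1/8 s, in which the tool goes at most 62.5 mm and 10.7 degrees, less where a joint would pass 70% of its speed; a pose out of reach is approached as far as the arm can. A call with a gripper value outside its range is refused whole. "fingers" is the opening, from 0 (shut) to 1 (fully open), set as the call begins (left out, the last holds). The fingers move at their own pace and stop on an object; the grip force is fixed at half the most. Time passes only in rows, so rows that do not move let the fingers close. It gives the time, the measured TCP pose, the force, the opening and the grip force at its end, in the units of the state.
- bot.get_obs(): the state, without advancing time (a new reading comes with each control period).
- bot.capture(name): name is "scene" or "top" or "wrist"; returns the picture (480x640x3 uint8, red, green, blue); there is no depth.
- bot.camera_model(name): a dict with "mtx" (3x3 intrinsics, pixels), "xyz" and "rotation" of the camera in the world. Camera axes: x right, y down, z forward; pixel columns grow to the right and rows downward; lengths in mm; the calibration is good to about 2 mm. A picture is of the moment at which its call begins: read the wrist's pose just before it. camera_model takes no time and is no camera call; for the wrist camera it gives the pose at the moment of the call.
- bot.close_job(): hands the job in; it is judged then, once.
The state is a dict: "time": time; "joint_positions": joint angles; "dq": joint speeds; "tau": joint torques, N m; "tool_pos": TCP position; "tcp_rot": TCP orientation; "contact_force": force on the tool from outside, world axes, zero at the start; "moment": the same for the moment, N m; "grip_width": finger opening in mm; "finger_force": force on a finger pad.
Only numpy, scipy, OpenCV 4.12 (cv2) and the standard library are available. Lean on these libraries where they do the work, as an engineer would, in place of code of your own. Each camera call takes 0.05 s, during which the arm holds its last target. There are 200 camera calls.

## Working session

There is one attempt and no reset: what is moved stays moved. The work goes in short steps, Python scripts to look and compute and a tool call to move; the robot and the scene stay as the last step left them, time stands still between calls to the robot, and variables do not carry over. Pictures are saved under pics/ and viewed, at most 10 in all, crops included, and the job is handed in when it is done.

Besides the shell and the picture viewer there is one more tool, called after "Request:" as name(argument=value, ...) on one line, values as JSON. servo_tool: Moves the arm, as the interface text tells. Its arguments: {"type":"object","properties":{"deltas":{"type":"array"},"fingers":{"type":"number"}},"required":["deltas"]}

```bash
mkdir -p pics; ls; python3 - <<'E'
from plant import bot
import cv2
o=bot.get_obs();print(o)
for n in("scene","top"):
    im=bot.capture(n);cv2.imwrite(f"pics/{n}0.png",im[:,:,::-1]);print(n,bot.camera_model(n))
E
```

```text
pics
{'time': 0.0, 'joint_positions': array([-1.42297694e+00,  3.42703859e-01,  1.52501370e+00, -1.41560865e-05,
        1.27539248e+00, -1.45940492e-01]), 'dq': array([ 0.0017694 ,  0.00014538, -0.00042309, -0.00145364,  0.00029527,
       -0.00062307]), 'tau': array([ 5.61912857e-04, -4.31234622e+01, -2.44219977e+01,  7.16162869e-02,
        5.58993733e-02, -1.32793780e-04]), 'tool_pos': array([ 152.00215248, -502.09114929,  226.05591167]), 'tcp_rot': array([-3.14008943e+00, -2.07269764e-04,  2.93763857e-01]), 'contact_force': array([ 0.84925176,  0.37380833, -0.98084121]), 'moment': array([-0.00146664, -0.05804459,  0.02139859]), 'finger_force': 0.0, 'grip_width': 92.09937290554126}
scene {'mtx': array([[522.1521787 ,   0.        , 314.18478108],
       [  0.        , 522.1521787 , 240.30265992],
       [  0.        ,   0.        ,   1.        ]]), 'xyz': array([1101.15260636,  237.76108967, 1165.83876244]), 'rotation': array([-2.59090001,  0.0148565 ,  1.95957158])}
top {'mtx': array([[502.35080451,   0.        , 307.70225012],
       [  0.        , 502.35080451, 243.5744672 ],
       [  0.        ,   0.        ,   1.        ]]), 'xyz': array([ 386.07797229,  -25.65139406, 1319.30746263]), 'rotation': array([-3.04095575, -0.00318039, -1.55440917])}
```

View pics/scene0.png

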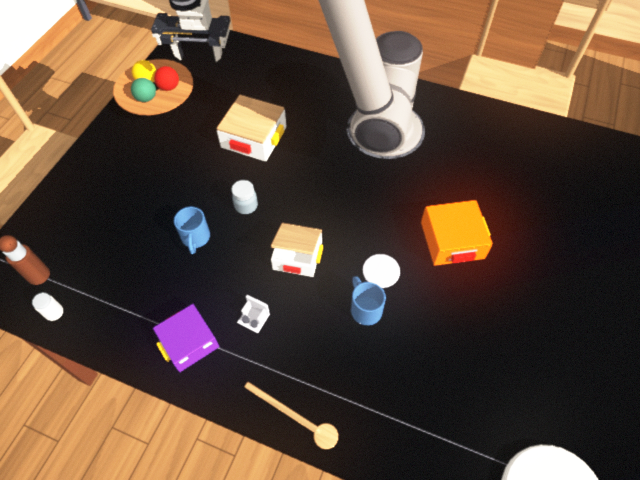

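View pics/top0.png

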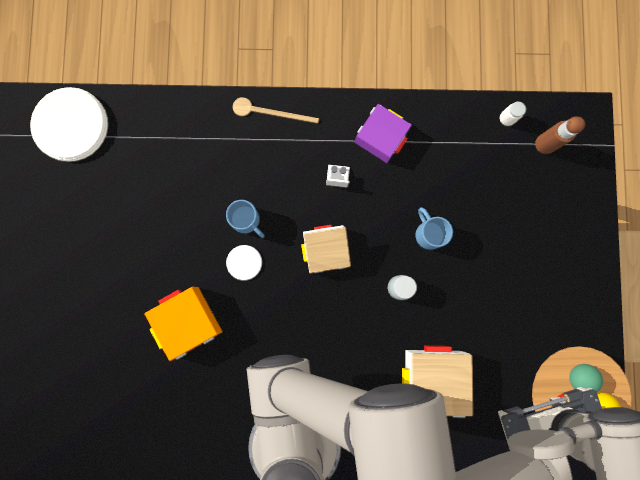

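Candidates for the box, by top-view pixel:
- small white box with bamboo lid (327,249)
- larger white one (440,382)
- orange (183,323)
- purple (383,133)

By the description it is the smaller white one at (327,249), which is (298,250) in the scene view. The bracket is at (338,176), the mugs at (242,216) and (433,232), the jar at (402,288) and the coaster at (244,263). I'll check the choice in a close crop.

```bash
cat > h.py <<'E'
import numpy as np,cv2
from scipy.spatial.transform import Rotation as R
from plant import bot
def ray(n,px,z,cam=None):
    c=cam or bot.camera_model(n)
    M=R.from_euler('xyz',c['rotation']).as_matrix()
    d=(M@np.linalg.inv(c['mtx'])@np.c_[np.atleast_2d(px),np.ones(len(np.atleast_2d(px)))].T).T
    t=(z-c['xyz'][2])/d[:,2]
    return c['xyz']+d*t[:,None]
def proj(n,P):
    c=bot.camera_model(n);M=R.from_euler('xyz',c['rotation']).as_matrix()
    q=(c['mtx']@M.T@(np.atleast_2d(P)-c['xyz']).T).T
    return q[:,:2]/q[:,2:]
E
python3 - <<'E'
from h import *
a=cv2.imread("pics/top0.png");b=cv2.imread("pics/scene0.png")
A=cv2.resize(a[155:285,290:365],None,fx=4.6,fy=4.6,interpolation=cv2.INTER_CUBIC)
B=cv2.resize(b[215:340,230:330],None,fx=4.4,fy=4.4,interpolation=cv2.INTER_CUBIC)
o=np.zeros((600,800,3),np.uint8);o[:A.shape[0],:A.shape[1]]=A;o[:B.shape[0],350:350+B.shape[1]]=B
cv2.imwrite("pics/crop0.png",o)
for nm,p,z in [("muga",(242,216),80),("mugb",(433,232),80),("jar",(402,288),75),("coaster",(244,263),8),("lidc",(327,249),70),("stop",(338,176),0)]:
    print(nm,ray("top",p,z)[0].round())
E
```

```text
muga [578. 137.  80.]
mugb [ 545. -339.   80.]
jar [ 405. -262.   75.]
coaster [465. 138.   8.]
lidc [499. -76.  70.]
stop [ 702. -106.    0.]
```

View pics/crop0.png

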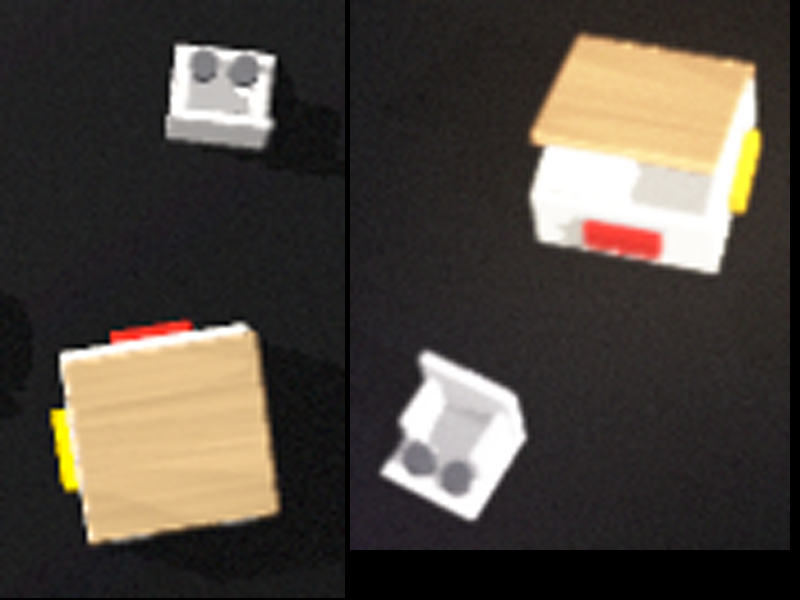

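The crop confirms a white box with its lid partly open. The red catch faces the bracket (+x) and the yellow one faces +y. Next I'll measure the corners.

```bash
python3 - <<'E'
from h import *
T=lambda l:np.array(l)/4.6+[290,155]
S=lambda l:(np.array(l)-[350,0])/4.4+[230,215]
def show(nm,p):
    d=p[1]-p[0];print(nm,p[:,:2].round(1).tolist(),"mid",p.mean(0)[:2].round(1),"len",np.linalg.norm(d).round(1),"ang",np.degrees(np.arctan2(d[1],d[0])).round(1))
show("rim front z50 top",ray("top",T([(62,351),(248,324)]),50))
show("hinge z54 top",ray("top",T([(88,544),(279,516)]),54))
show("front bottom z0 scene",ray("scene",S([(538,242),(718,271)]),0))
show("front rim z50 scene",ray("scene",S([(532,197),(722,228)]),50))
show("red face bottom z19 scene",ray("scene",S([(583,246),(661,258)]),19))
show("red top z39 top",ray("top",T([(110,333),(190,321)]),39))
show("yellow top z39 top",ray("top",T([(52,410),(66,492)]),39))
show("stop foot top",ray("top",T([(165,138),(268,149)]),0))
show("stop plate top back scene z55",ray("scene",S([(425,350),(519,397)]),55))
show("stop top edge top z55",ray("top",T([(168,118),(272,126)]),55))
# lid front edge height: corner seen in both views
cs=[];ds=[]
for t,s in [((70,357),(532,140)),((257,333),(716,165))]:
    A=[]
    for n,p in(("top",T([t])),("scene",S([s]))):
        a=ray(n,p,0)[0];b=ray(n,p,200)[0];A.append((a,(b-a)/np.linalg.norm(b-a)))
    (a,u),(b,v)=A
    M=np.c_[u,-v];x=np.linalg.lstsq(M,b-a,rcond=None)[0]
    p,q=a+u*x[0],b+v*x[1];print("lidfront",((p+q)/2).round(1),"gap",np.linalg.norm(p-q).round(1))
E
```

```text
rim front z50 top [[545.5, -16.3], [562.3, -119.1]] mid [553.9 -67.7] len 104.2 ang -80.7
hinge z54 top [[438.9, -32.4], [455.9, -136.8]] mid [447.4 -84.6] len 105.8 ang -80.7
front bottom z0 scene [[565.9, -113.8], [544.7, -10.4]] mid [555.3 -62.1] len 105.6 ang 101.6
front rim z50 scene [[564.2, -113.7], [543.0, -7.8]] mid [553.6 -60.8] len 108.0 ang 101.3
red face bottom z19 scene [[567.5, -83.3], [558.1, -39.3]] mid [562.8 -61.3] len 45.0 ang 102.0
red top z39 top [[557.5, -42.9], [565.0, -87.5]] mid [561.2 -65.2] len 45.2 ang -80.4
yellow top z39 top [[513.7, -11.2], [468.1, -19.8]] mid [490.9 -15.5] len 46.4 ang -169.3
stop foot top [[677.4, -73.6], [671.9, -133.5]] mid [ 674.7 -103.6] len 60.1 ang -95.2
stop plate top back scene z55 [[673.2, -126.0], [679.3, -67.8]] mid [676.3 -96.9] len 58.6 ang 84.0
stop top edge top z55 [[676.6, -73.1], [673.1, -131.1]] mid [ 674.9 -102.1] len 58.1 ang -93.5
lidfront [553.3 -61.1 133.1] gap 90.5
lidfront [538.7 -69.   92.2] gap 106.3
```

```bash
python3 - <<'E'
from h import *
T=lambda l:np.array(l)/4.6+[290,155]
S=lambda l:(np.array(l)-[350,0])/4.4+[230,215]
for t,s in [((70,357),(716,165)),((257,333),(532,140))]:
    A=[]
    for n,p in(("top",T([t])),("scene",S([s]))):
        a=ray(n,p,0)[0];b=ray(n,p,200)[0];A.append((a,(b-a)/np.linalg.norm(b-a)))
    (a,u),(b,v)=A
    x=np.linalg.lstsq(np.c_[u,-v],b-a,rcond=None)[0]
    p,q=a+u*x[0],b+v*x[1];print("lidfront",((p+q)/2).round(1),"gap",np.linalg.norm(p-q).round(1))
def move(p,q): print(q-p)
E
```

```text
lidfront [534.8 -17.7 100.2] gap 7.0
lidfront [ 551.2 -118.8   89. ] gap 5.0
```

Request:
servo_tool(deltas=[[[0.041, -0.025, 0], [0, 0, 0]], [[0.041, -0.025, 0], [0, 0, 0]], [[0.041, -0.025, 0], [0, 0, 0]], [[0.041, -0.025, 0], [0, 0, 0]], [[0.041, -0.025, 0], [0, 0, 0]], [[0.041, -0.025, 0], [0, 0, 0]], [[0.041, -0.025, 0], [0, 0, 0]], [[0.041, -0.025, 0], [0, 0, 0]], [[0.041, -0.025, 0], [0, 0, 0]], [[0.041, -0.025, 0], [0, 0, 0]], [[0.041, -0.025, 0], [0, 0, 0]], [[0.041, -0.025, 0], [0, 0, 0]], [[0, 0, 0.04], [0, 0, 6.5]], [[0, 0, 0.04], [0, 0, 0]], [[0, 0, 0], [0, 0, 0]]], fingers=0)

```text
time: 1.98
tool_pos: [534.0, -72.2, 143.9]
tcp_rot: [-3.138, 0.007, 0.181]
contact_force: [-0.8, -0.7, 0.1]
grip_width: 0.3
finger_force: 0.0
```

Request:
servo_tool(deltas=[[[0, 0, 0.02], [0, 0, 0]], [[0, 0, 0.02], [0, 0, 0]], [[0, 0, 0.006], [0, 0, 0]], [[0, 0, 0.006], [0, 0, 0]], [[0, 0, 0.006], [0, 0, 0]], [[0, 0, 0.006], [0, 0, 0]], [[0, 0, 0.006], [0, 0, 0]], [[0, 0, 0.006], [0, 0, 0]], [[0, 0, 0.006], [0, 0, 0]], [[0, 0, 0.003], [0, 0, 0]], [[0, 0, 0.001], [0, 0, 0]], [[0, 0, 0], [0, 0, 0]]])

```text
time: 3.48
tool_pos: [535.7, -72.8, 60.5]
tcp_rot: [-3.141, 0.001, 0.18]
contact_force: [0.3, -0.6, -0.2]
grip_width: 0.6
finger_force: 0.2
```

Request:
servo_tool(deltas=[[[0, 0, 0.002], [0, 0, 0]], [[0, 0, 0.002], [0, 0, 0]], [[0, 0, 0], [0, 0, 0]], [[0, 0, 0], [0, 0, 0]]])

```text
time: 3.98
tool_pos: [536.0, -72.9, 58.0]
tcp_rot: [3.141, -0.0, 0.18]
contact_force: [-3.7, 1.6, 13.2]
grip_width: 0.4
finger_force: 6.5
```

Request:
servo_tool(deltas=[[[0, 0, -0.03], [0, 0, 0]], [[-0.02, 0, -0.02], [0, 0, 0]], [[-0.04, -0.002, 0], [0, 0, 0]], [[-0.04, -0.002, 0], [0, 0, 0]], [[-0.018, 0, 0], [0, 0, 0]], [[0, 0, 0], [0, 0, 0]]], fingers=0.65)

```text
time: 4.72
tool_pos: [418.3, -90.1, 106.7]
tcp_rot: [-3.141, 0.001, 0.179]
contact_force: [0.8, -0.1, -0.5]
grip_width: 55.7
finger_force: 0.0
```

```bash
python3 - <<'E'
from h import *
o=bot.get_obs();print(o['time'],o['tool_pos'],o['tcp_rot'],o['grip_width'])
a=bot.capture("top")[:,:,::-1];b=bot.capture("scene")[:,:,::-1]
cv2.imwrite("pics/t1.png",a);cv2.imwrite("pics/s1.png",b)
A=cv2.resize(a[155:285,280:365],None,fx=4.6,fy=4.6,interpolation=cv2.INTER_CUBIC)
B=cv2.resize(b[205:330,230:330],None,fx=4,fy=4,interpolation=cv2.INTER_CUBIC)
o=np.zeros((600,800,3),np.uint8);o[:A.shape[0],:A.shape[1]]=A;o[:B.shape[0],400:400+B.shape[1]]=B
cv2.imwrite("pics/crop1.png",o)
E
```

```text
4.725 [418.25482727 -90.13283149 106.67909679] [-3.14123531e+00  8.81420728e-04  1.79364044e-01] 55.667238930525656
```

View pics/crop1.png

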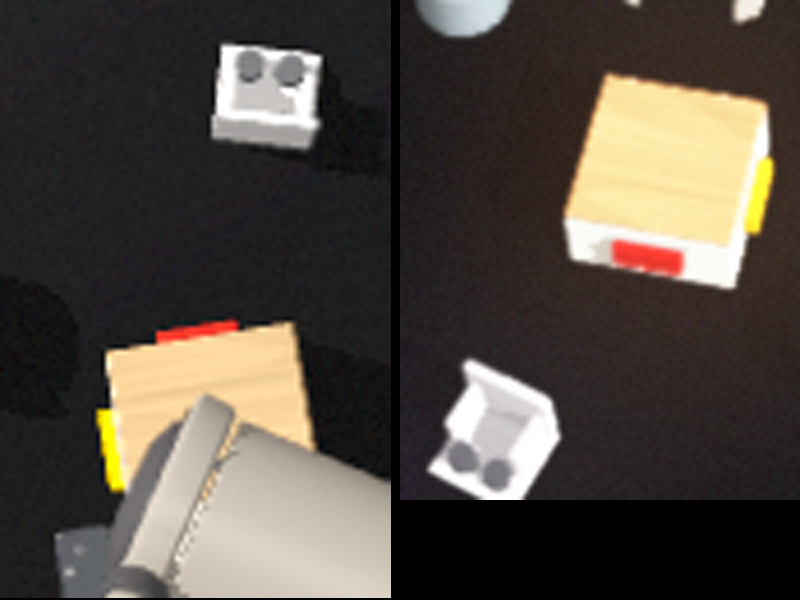

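The lid is shut flat and the box hasn't moved. Now its pose from the lid corners at z = 58.

```bash
cat >> h.py <<'E'
def lidpose(n,img,guess,r=70,z=58):
    """bamboo-coloured blob nearest the guess -> min-area rectangle on plane z"""
    hsv=cv2.cvtColor(np.ascontiguousarray(img),cv2.COLOR_RGB2HSV)
    m=cv2.inRange(hsv,(8,40,90),(24,200,255))
    g=proj(n,[*guess,z])[0];w=np.zeros_like(m);cv2.circle(w,tuple(int(v) for v in g),r,255,-1)
    cs=cv2.findContours(m&w,cv2.RETR_EXTERNAL,cv2.CHAIN_APPROX_NONE)[0]
    c=max(cs,key=cv2.contourArea)[:,0]
    p=ray(n,c.astype(float),z)[:,:2]
    (cx,cy),(a,b),t=cv2.minAreaRect(p.astype(np.float32))
    return (round(cx,1),round(cy,1)),(round(a,1),round(b,1)),round((t+45)%90-45,1)
E
python3 - <<'E'
from h import *
for n,f in(("scene","s1"),("top","t1"),("top","top0")):
    print(n,lidpose(n,cv2.imread(f"pics/{f}.png")[:,:,::-1],(502,-75)))
S=lambda l:(np.array(l)-[400,0])/4.+[230,205]
print(ray("scene",S([(608,74),(768,101),(730,246),(567,218)]),58).round(1))
E
```

```text
scene ((503.4, -70.2), (108.7, 113.1), 10.3)
top ((517.8, -71.4), (75.0, 106.5), 10.3)
top ((498.6, -76.7), (102.3, 110.1), 10.1)
[[ 461.7 -130.4   58. ]
 [ 443.   -28.3   58. ]
 [ 548.   -11.    58. ]
 [ 567.  -110.7   58. ]]
```

Request:
servo_tool(deltas=[[[0, 0, 0.045], [0, 0, 0]], [[0, 0, 0.04], [0, 0, 0]], [[0, 0, 0.007], [0, 0, 0]], [[0.01, -0.001, 0], [0, 0, 0]], [[0.01, -0.001, 0], [0, 0, 0]], [[0.004, 0, 0], [0, 0, 0]], [[0, 0, 0], [0, 0, 0]]])

```text
time: 5.7
tool_pos: [443.5, -83.9, 15.4]
tcp_rot: [3.141, -0.002, 0.181]
contact_force: [-0.1, 0.0, -0.4]
grip_width: 59.8
finger_force: 0.0
```

Request:
servo_tool(deltas=[[[0.006, 0.0014, 0], [0, 0, 0]], [[0.006, 0.0013, 0], [0, 0, 1.2]], [[0.006, 0.0012, 0], [0, 0, 1.2]], [[0.006, 0.001, 0], [0, 0, 1.2]], [[0.006, 0.0009, 0], [0, 0, 1.2]], [[0.006, 0.0008, 0], [0, 0, 1.2]], [[0.006, 0.0007, 0], [0, 0, 1.2]], [[0.006, 0.0006, 0], [0, 0, 1.2]], [[0.006, 0.0005, 0], [0, 0, 1.2]], [[0.006, 0.0003, 0], [0, 0, 1.2]], [[0.006, 0.0002, 0], [0, 0, 1.2]], [[0.006, 0.0001, 0], [0, 0, 1.2]], [[0.006, 0, 0], [0, 0, 1.2]], [[0.006, 0, 0], [0, 0, 1.2]], [[0.002, 0, 0], [0, 0, 0]], [[0, 0, 0], [0, 0, 0]]])

```text
time: 7.7
tool_pos: [528.8, -87.4, 14.7]
tcp_rot: [-3.141, 0.001, -0.091]
contact_force: [-4.4, 2.4, 3.1]
grip_width: 59.9
finger_force: 1.8
```

```bash
python3 - <<'E'
from h import *
o=bot.get_obs();print(o['time'],o['tool_pos'],o['tcp_rot'],o['grip_width'])
b=bot.capture("scene");cv2.imwrite("pics/s2.png",b[:,:,::-1])
print(lidpose("scene",b,(586,-88)))
E
```

```text
7.7 [528.83772586 -87.43566671  14.73256484] [-3.14143590e+00  6.52352842e-04 -9.14514048e-02] 59.93748622340878
((588.5, -93.2), (106.9, 117.9), -6.5)
```

```bash
python3 - <<'E'
from h import *
b=cv2.imread("pics/s2.png")
cv2.imwrite("pics/c2.png",cv2.resize(b[215:335,215:335],None,fx=5,fy=5,interpolation=cv2.INTER_CUBIC))
E
```

```text
(no output)
```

View pics/c2.png

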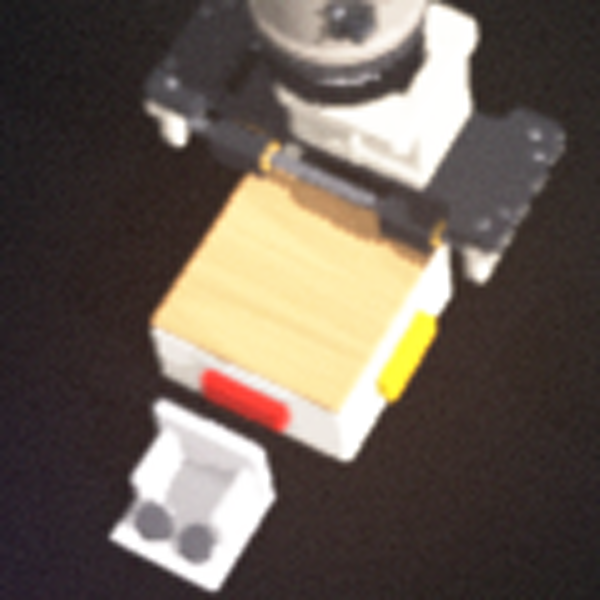

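```bash
python3 - <<'E'
from h import *
S=lambda l:np.array(l)/5.+[215,215]
f=ray("scene",S([(153,329),(342,411)]),58);s=ray("scene",S([(157,402),(272,468)]),55);r=ray("scene",S([(203,390),(287,430)]),19)
for v in(f,s,r):d=v[1]-v[0];print(v.mean(0).round(1),np.linalg.norm(d).round(1),np.degrees(np.arctan2(d[1],d[0])).round(1))
E
```

```text
[646.  -93.6  58. ] 101.3 86.8
[681.  -94.3  55. ] 65.2 80.8
[649.9 -96.9  19. ] 47.1 85.0
```

Request:
servo_tool(deltas=[[[0.005, 0, 0], [0, 0, 0]], [[0.005, 0, 0], [0, 0, 0]], [[0.005, 0, 0], [0, 0, 0]], [[0.004, 0, 0], [0, 0, 0]], [[0.003, 0, 0], [0, 0, 0]], [[0.003, 0, 0], [0, 0, 0]], [[0.002, 0, 0], [0, 0, 0]], [[0.002, 0, 0], [0, 0, 0]], [[0, 0, 0], [0, 0, 0]]])

```text
time: 8.88
tool_pos: [557.0, -90.2, 14.6]
tcp_rot: [-3.141, 0.002, -0.092]
contact_force: [-7.9, -0.2, 3.8]
grip_width: 59.3
finger_force: 3.8
```

Request:
servo_tool(deltas=[[[0.002, 0, 0], [0, 0, 0]], [[0.002, 0, 0], [0, 0, 0]], [[0.001, 0, 0], [0, 0, 0]], [[0, 0, 0], [0, 0, 0]]])

```text
time: 9.38
tool_pos: [560.0, -90.4, 14.7]
tcp_rot: [-3.141, 0.007, -0.092]
contact_force: [-14.9, 0.7, 10.2]
grip_width: 59.2
finger_force: 7.5
```

Request:
servo_tool(deltas=[[[0.002, 0, 0], [0, 0, 0]], [[0.002, 0, 0], [0, 0, 0]], [[0, 0, 0], [0, 0, 0]]])

```text
time: 9.75
tool_pos: [559.9, -90.3, 14.7]
tcp_rot: [-3.141, 0.016, -0.092]
contact_force: [-29.4, -0.3, 21.6]
grip_width: 59.8
finger_force: 15.2
```

The hard stop at 29 N shows the red catch is home. Next I'll try pressing lightly on the lid with the spread fingertips along its diagonal, to drag the box back and turn it by friction. If that slips, I'll pull at the ends beside the plate.

Request:
servo_tool(deltas=[[[-0.015, 0, 0], [0, 0, 0]], [[-0.019, 0, 0], [0, 0, 0]], [[0, 0, -0.045], [0, 0, 0]], [[0, 0, -0.045], [0, 0, 0]], [[0.045, 0, 0], [0, 0, 0]], [[0.046, 0, 0], [0, 0, 0]], [[0, 0, 0], [0, 0, -9]], [[0, 0, 0], [0, 0, -9]], [[0, 0, 0], [0, 0, -9]], [[0, 0, 0], [0, 0, -9]], [[0, 0, 0.02], [0, 0, -9]], [[0, 0, 0.016], [0, 0, 0]], [[0, 0, 0], [0, 0, 0]]], fingers=0.85)

```text
time: 11.38
tool_pos: [623.3, -96.2, 67.2]
tcp_rot: [-3.14, 0.001, 0.69]
contact_force: [0.2, 0.1, 0.4]
grip_width: 78.0
finger_force: 0.0
```

```bash
python3 - <<'E'
from h import *
o=bot.get_obs();print(o['time'],o['tool_pos'],o['tcp_rot'],o['grip_width'],o['contact_force'])
b=bot.capture("scene");cv2.imwrite("pics/s3.png",b[:,:,::-1])
cv2.imwrite("pics/c3.png",cv2.resize(b[205:345,205:345,::-1],None,fx=4,fy=4,interpolation=cv2.INTER_CUBIC))
E
```

```text
11.375 [623.2688391  -96.1690251   67.19705642] [-3.13979512e+00  1.25302416e-03  6.90439731e-01] 78.03198721844927 [0.16806627 0.09294162 0.43365793]
```

View pics/c3.png

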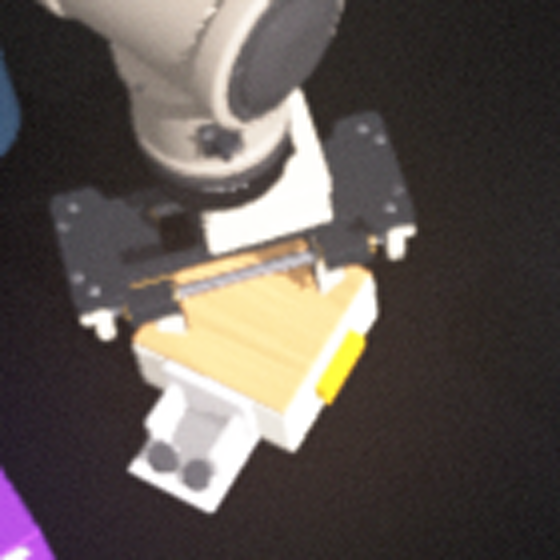

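The box sits against the bracket, lid shut (front edge (135,340)–(290,440) in the crop), and the fingertips are over opposite corners. Now I'll press and drag.

Request:
servo_tool(deltas=[[[0, 0, 0.006], [0, 0, 0]], [[0, 0, 0.003], [0, 0, 0]], [[0, 0, 0.002], [0, 0, 0]], [[0, 0, 0.002], [0, 0, 0]], [[0, 0, 0], [0, 0, 0]]])

```text
time: 12.05
tool_pos: [623.9, -96.4, 58.1]
tcp_rot: [3.141, -0.001, 0.693]
contact_force: [-4.7, 1.2, 15.1]
grip_width: 78.3
finger_force: 7.1
```

Request:
servo_tool(deltas=[[[-0.002, -0.002, 0.0005], [0, 0, 0]], [[-0.003, -0.003, 0], [0, 0, 0]], [[-0.0035, -0.0035, 0], [0, 0, 0]], [[-0.0035, -0.0035, 0], [0, 0, 0]], [[-0.0035, -0.0035, 0], [0, 0, 0]], [[-0.0035, -0.0035, 0], [0, 0, 0]], [[-0.0035, -0.0035, 0], [0, 0, 0]], [[-0.0035, -0.0035, 0], [0, 0, 0]], [[0, 0, 0], [0, 0, 0]]])

```text
time: 13.18
tool_pos: [590.2, -93.9, 57.8]
tcp_rot: [3.134, -0.005, 0.693]
contact_force: [3.8, 0.7, 8.8]
grip_width: 78.1
finger_force: 4.3
```

```bash
python3 - <<'E'
from h import *
b=bot.capture("scene");cv2.imwrite("pics/s4.png",b[:,:,::-1])
a=cv2.imread("pics/s3.png")[:,:,::-1]
# yellow and bamboo blobs before/after: has the box followed?
for i in(a,b):
    h=cv2.cvtColor(np.ascontiguousarray(i[205:345,205:345]),cv2.COLOR_RGB2HSV)
    m=cv2.inRange(h,(25,150,120),(34,255,255));ys,xs=np.nonzero(m);print(len(xs),ray("scene",[(xs.mean()+205,ys.mean()+205)],29)[0].round(1))
E
```

```text
78 [628.1 -37.6  29. ]
78 [628.1 -37.6  29. ]
```

The box didn't follow; the pads slip at a friction of about 0.43. I'll use the fallback and hook the fingers beside the plate on the ends of the far side, then pull back.

Request:
servo_tool(deltas=[[[0, 0, -0.03], [0, 0, 0]], [[0, 0, -0.02], [0, 0, 9]], [[0, 0, 0], [0, 0, 9]], [[0, 0, 0], [0, 0, 9]], [[0, 0, 0], [0, 0, 9]], [[0, 0, 0], [0, 0, 9]], [[0.05, -0.0007, 0], [0, 0, 0]], [[0.05, -0.0007, 0], [0, 0, 0]], [[0, 0, 0.025], [0, 0, 0]], [[0, 0, 0], [0, 0, 0]]], fingers=0.8)

```text
time: 14.48
tool_pos: [685.3, -100.3, 77.5]
tcp_rot: [-3.141, 0.005, -0.092]
contact_force: [-1.2, 0.7, -0.3]
grip_width: 73.5
finger_force: 0.0
```

```bash
python3 - <<'E'
from h import *
o=bot.get_obs();print(o['time'],o['tool_pos'],o['tcp_rot'],o['grip_width'],o['contact_force'])
b=bot.capture("scene");cv2.imwrite("pics/s5.png",b[:,:,::-1]);w=bot.capture("wrist");cv2.imwrite("pics/w5.png",w[:,:,::-1])
B=cv2.resize(b[205:345,205:345,::-1],(400,400),interpolation=cv2.INTER_CUBIC)
W=cv2.resize(w[:,:,::-1],(400,300));o=np.zeros((400,800,3),np.uint8);o[:,:400]=B;o[:300,400:]=W
cv2.imwrite("pics/c5.png",o)
E
```

```text
14.475 [ 685.3319294  -100.30314955   77.52846713] [-3.14085217  0.00539453 -0.0919059 ] 73.52401091152191 [-1.24399506  0.72374998 -0.32686766]
```

View pics/c5.png

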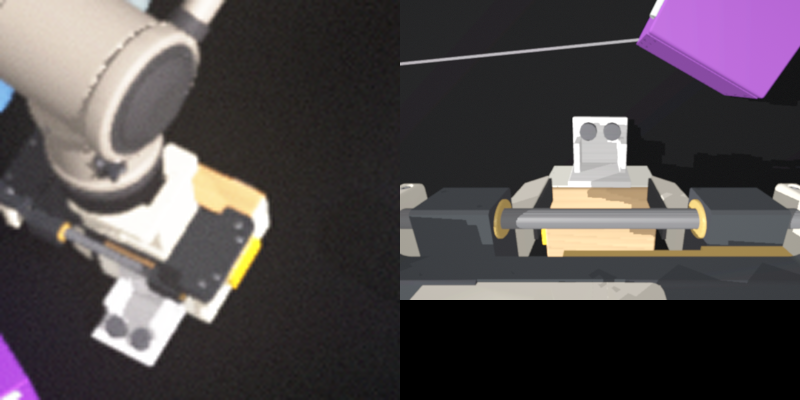

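The wrist view shows the bracket centred between the fingers: plate at columns 568–630, box at 547–656. I'll move 4 mm further out and descend.

Request:
servo_tool(deltas=[[[0.004, 0, 0], [0, 0, 0]], [[0, 0, 0.015], [0, 0, 0]], [[0, 0, 0.01], [0, 0, 0]], [[0, 0, 0.005], [0, 0, 0]], [[0, 0, 0], [0, 0, 0]]])

```text
time: 15.2
tool_pos: [690.5, -101.0, 49.4]
tcp_rot: [-3.141, 0.001, -0.092]
contact_force: [0.4, 0.1, -1.0]
grip_width: 73.4
finger_force: 0.0
```

Request:
servo_tool(deltas=[[[0, 0, 0.017], [0, 0, 0]], [[0, 0, 0.017], [0, 0, 0]], [[-0.004, 0, 0], [0, 0, 0]], [[-0.004, 0, 0], [0, 0, 0]], [[-0.006, 0, 0], [0, 0, 0]], [[-0.006, 0, 0], [0, 0, 0]], [[-0.006, 0, 0], [0, 0, 0]], [[-0.006, 0, 0], [0, 0, 0]], [[-0.006, 0, 0], [0, 0, 0]], [[-0.003, 0, 0], [0, 0, 0]], [[0, 0, 0], [0, 0, 0]]])

```text
time: 16.58
tool_pos: [649.8, -97.4, 16.5]
tcp_rot: [3.141, 0.0, -0.092]
contact_force: [1.7, 0.8, 0.9]
grip_width: 73.5
finger_force: 0.8
```

```bash
cat > sim.py <<'E'
import numpy as np
# quasi-static point push, ellipsoidal limit surface; box frame contact on a face with inward normal n
def push(c,th,p,heads,step=1.0,mu=.43,L=40.):
    c=np.array(c,float);p=np.array(p,float)
    for h in heads:
        v=step*np.array([np.cos(h),np.sin(h)])
        R=np.array([[np.cos(th),-np.sin(th)],[np.sin(th),np.cos(th)]])
        r=R.T@(p-c);k=np.argmax(abs(r));
        n=np.zeros(2);n[k]=-np.sign(r[k]);t=np.array([-n[1],n[0]]);u=R.T@v
        def tw(f): m=r[0]*f[1]-r[1]*f[0];return f,m/L**2
        def vel(f): a,w=tw(f);return a+w*np.array([-r[1],r[0]]),a,w
        A=np.c_[vel(n)[0],vel(t)[0]];s=np.linalg.solve(A,u)
        if s[0]<=0: p=p+v;continue
        if abs(s[1])<=mu*s[0]: f=s[0]*n+s[1]*t
        else:
            f=n+np.sign(s[1])*mu*t;f=f*(u@n)/(vel(f)[0]@n)
        _,a,w=vel(f);c=c+R@a;th+=w;p=p+v
    return c,th,p
E
python3 - <<'E'
from sim import *
D=np.radians
c=(-85,0)
for y0 in(-35,-42):
  for h0,h1,n in((180,180,60),(180,225,60),(180,225,90),(180,240,110)):
    r=push(c,0,(c[0]+52,y0),D(np.linspace(h0,h1,n)));print(y0,h0,h1,n,r[0].round(),np.degrees(r[1]).round(),r[2].round())
E
```

```text
-35 180 180 60 [-122.   20.] -28.0 [-93. -35.]
-35 180 225 60 [-110.    7.] -26.0 [-87. -57.]
-35 180 225 90 [-116.   10.] -33.0 [-114.  -69.]
-35 180 240 110 [-114.    9.] -32.0 [-124.  -87.]
-42 180 180 60 [-117.   20.] -30.0 [-93. -42.]
-42 180 225 60 [-106.    6.] -25.0 [-87. -64.]
-42 180 225 90 [-111.    9.] -32.0 [-114.  -76.]
-42 180 240 110 [-109.    8.] -30.0 [-124.  -94.]
```

Request:
servo_tool(deltas=[[[0.008, 0, 0], [0, 0, 0]], [[0, 0.02, 0], [0, 0, 0]], [[0, 0.021, 0], [0, 0, 0]], [[0, 0.021, 0], [0, 0, 0]], [[-0.004, 0, 0], [0, 0, 0]], [[-0.004, 0, 0], [0, 0, 0]], [[-0.006, 0, 0], [0, 0, 0]], [[-0.006, 0, 0], [0, 0, 0]], [[-0.006, 0, 0], [0, 0, 0]], [[-0.006, 0, 0], [0, 0, 0]], [[-0.006, 0, 0], [0, 0, 0]], [[-0.006, 0, 0], [0, 0, 0]], [[-0.006, 0, 0], [0, 0, 0]], [[-0.006, 0, 0], [0, 0, 0]], [[-0.006, 0, 0], [0, 0, 0]], [[-0.006, 0, 0], [0, 0, 0]], [[0, 0, 0], [0, 0, 0]]], fingers=0)

```text
time: 18.7
tool_pos: [583.9, -153.4, 16.2]
tcp_rot: [-3.141, 0.001, -0.092]
contact_force: [0.4, 1.0, -0.6]
grip_width: 0.6
finger_force: 0.0
```

```bash
python3 - <<'E'
from h import *
b=bot.capture("scene");cv2.imwrite("pics/s6.png",b[:,:,::-1]);a=bot.capture("top");cv2.imwrite("pics/t6.png",a[:,:,::-1])
print(lidpose("scene",b,(560,-80)),lidpose("top",a,(560,-80),45))
B=cv2.resize(b[195:315,215:335,::-1],(400,400),interpolation=cv2.INTER_CUBIC)
A=cv2.resize(a[160:280,280:400,::-1],(400,400),interpolation=cv2.INTER_CUBIC)
cv2.imwrite("pics/c6.png",np.hstack([B,A]))
E
```

```text
((547.1, -78.5), (113.0, 108.9), -34.4) ((566.0, -49.2), (52.4, 107.9), -22.8)
```

View pics/c6.png

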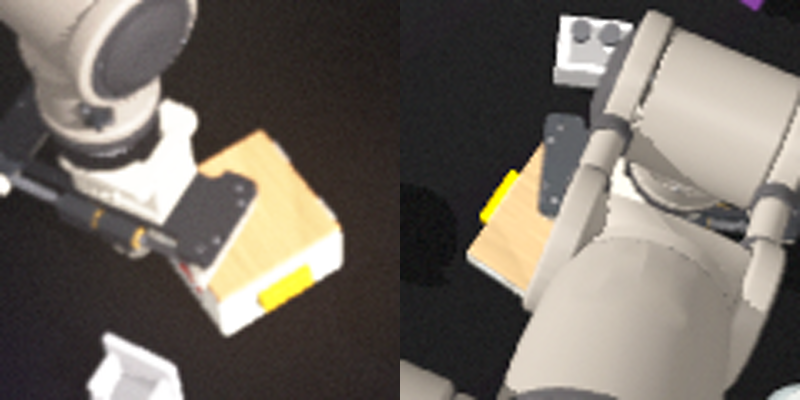

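The box has turned clockwise by roughly 30°. Lid corners in the scene crop: (265,132), (342,232), (222,302). Yellow now faces half towards the bracket.

```bash
python3 - <<'E'
from h import *
p=ray("scene",np.array([(222,303),(341,232),(265,131)])/3.3333+[215,195],58)[:,:2]
print(p.round(1),"c",((p[0]+p[2])/2).round(1))
for i,j in((0,1),(1,2)):d=p[j]-p[i];print(np.linalg.norm(d).round(1),np.degrees(np.arctan2(d[1],d[0])).round(1))
E
```

```text
[[623.5 -59. ]
 [538.9  -2.2]
 [479.8 -87.9]] c [551.6 -73.5]
101.9 146.1
104.2 -124.6
```

```bash
python3 - <<'E'
from sim import *
D=np.radians
c=np.array((-124,13.));th=D(-29)
R=np.array([[np.cos(th),-np.sin(th)],[np.sin(th),np.cos(th)]])
for yb in(38,46):
  p=c+R@[-52,yb]
  for h0,h1,n in((-29,-29,60),(-15,-15,60),(-29,-60,60),(-29,-70,90),(-29,-80,110)):
    r=push(c,th,p,D(np.linspace(h0,h1,n)));print(yb,p.round(),h0,h1,n,r[0].round(),np.degrees(r[1]).round(),r[2].round())
E
```

```text
38 [-151.   71.] -29 -29 60 [-103.  -22.] -58.0 [-99.  42.]
38 [-151.   71.] -15 -15 60 [-104.   -8.] -64.0 [-93.  56.]
38 [-151.   71.] -29 -60 60 [-102.  -31.] -51.0 [-109.   30.]
38 [-151.   71.] -29 -70 90 [-98. -57.] -62.0 [-94.   4.]
38 [-151.   71.] -29 -80 110 [-97. -75.] -67.0 [-89. -15.]
46 [-147.   78.] -29 -29 60 [-107.  -18.] -60.0 [-95.  49.]
46 [-147.   78.] -15 -15 60 [-108.   -5.] -63.0 [-89.  63.]
46 [-147.   78.] -29 -60 60 [-107.  -27.] -56.0 [-105.   37.]
46 [-147.   78.] -29 -70 90 [-105.  -50.] -69.0 [-90.  11.]
46 [-147.   78.] -29 -80 110 [-107.  -67.] -76.0 [-85.  -8.]
```

Request:
servo_tool(deltas=[[[0.005, 0, 0], [0, 0, 0]], [[0, 0, -0.035], [0, 0, 0]], [[0, 0, -0.035], [0, 0, 0]], [[-0.022, -0.039, 0], [0, 0, 0]], [[-0.022, -0.039, 0], [0, 0, 0]], [[-0.022, -0.039, 0], [0, 0, 0]], [[-0.022, -0.039, 0], [0, 0, 0]], [[0, 0, 0.02], [0, 0, 0]], [[0, 0, 0.02], [0, 0, 0]], [[0, 0, 0.016], [0, 0, 0]], [[0, 0, 0], [0, 0, 0]]])

```text
time: 20.18
tool_pos: [515.7, 9.4, 29.1]
tcp_rot: [-3.142, 0.003, -0.092]
contact_force: [0.9, 0.1, -0.6]
grip_width: 0.6
finger_force: 0.0
```

Request:
servo_tool(deltas=[[[0.005, 0, 0], [0, 0, 0]], [[0.005, 0, 0], [0, 0, 0]], [[0.006, 0, 0], [0, 0, 0]], [[0.006, 0, 0], [0, 0, 0]], [[0.006, 0, 0], [0, 0, 0]], [[0.006, 0, 0], [0, 0, 0]], [[0.006, 0, 0], [0, 0, 0]], [[0.006, 0, 0], [0, 0, 0]], [[0.006, 0, 0], [0, 0, 0]], [[0.006, 0, 0], [0, 0, 0]], [[0.006, 0, 0], [0, 0, 0]], [[0.006, 0, 0], [0, 0, 0]], [[0, 0, 0], [0, 0, 0]]])

```text
time: 21.8
tool_pos: [586.9, 2.8, 30.3]
tcp_rot: [3.141, -0.001, -0.092]
contact_force: [0.8, 1.0, -0.1]
grip_width: 0.3
finger_force: 0.3
```

```bash
python3 - <<'E'
from h import *
o=bot.get_obs();print(o['time'])
b=bot.capture("scene");cv2.imwrite("pics/s7.png",b[:,:,::-1]);a=bot.capture("top");cv2.imwrite("pics/t7.png",a[:,:,::-1])
print(lidpose("scene",b,(575,-95)),lidpose("top",a,(575,-95),45))
B=cv2.resize(b[195:315,215:335,::-1],(400,400),interpolation=cv2.INTER_CUBIC)
A=cv2.resize(a[160:280,280:400,::-1],(400,400),interpolation=cv2.INTER_CUBIC)
cv2.imwrite("pics/c7.png",np.hstack([B,A]))
E
```

```text
21.8
((571.5, -91.5), (106.5, 87.8), 22.7) ((565.9, -85.8), (105.1, 105.7), 23.8)
```

View pics/c7.png

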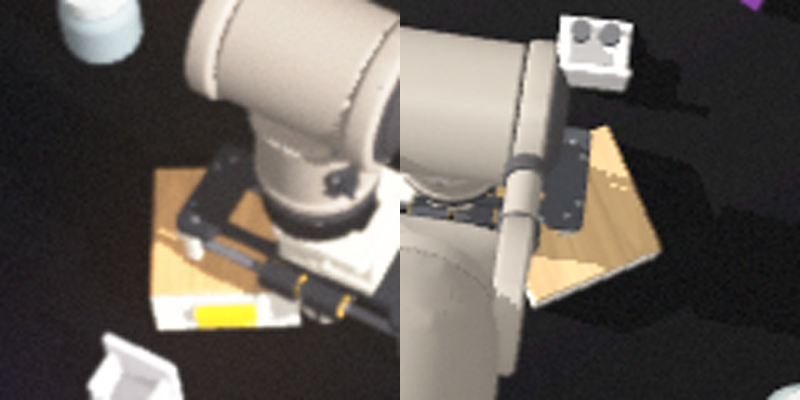

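Yaw is now about −66° (world), with yellow facing the bracket at some 28°. Next I'll set the two-finger bar flush on the plain −y side and swing it square while pushing.

Request:
servo_tool(deltas=[[[-0.006, -0.003, 0], [0, 0, 0]], [[0, 0, -0.035], [0, 0, 0]], [[0, 0, -0.035], [0, 0, 0]], [[-0.0225, 0.0415, 0], [0, 0, 0]], [[-0.0225, 0.0415, 0], [0, 0, 0]], [[-0.0225, 0.0415, 0], [0, 0, 0]], [[0, 0, 0], [0, 0, -9.3]], [[0, 0, 0], [0, 0, -9.3]], [[0, 0, 0], [0, 0, -9.3]], [[0, 0, 0.03], [0, 0, 0]], [[0, 0, 0], [0, 0, 0]]], fingers=0.65)

```text
time: 23.28
tool_pos: [499.7, -110.5, 68.8]
tcp_rot: [-3.139, 0.003, 0.395]
contact_force: [-0.1, -1.1, -0.1]
grip_width: 59.9
finger_force: 0.0
```

```bash
python3 - <<'E'
from h import *
o=bot.get_obs();print(o['time'],o['tool_pos'],o['tcp_rot'],o['grip_width'])
b=bot.capture("scene");cv2.imwrite("pics/s8.png",b[:,:,::-1])
print(lidpose("scene",b,(567,-88)))
E
```

```text
23.275 [ 499.72843252 -110.5335079    68.80425832] [-3.13858224  0.00341714  0.39497307] 59.91234404052568
((566.3, -82.8), (108.7, 109.1), 24.7)
```

Request:
servo_tool(deltas=[[[0, 0, 0.026], [0, 0, 0]], [[0, 0, 0.026], [0, 0, 0]], [[0.005, 0, 0], [0, 0, 0]], [[0.005, 0, 0], [0, 0, 0]], [[0.0018, -0.0006, 0], [0, 0, 2.4]], [[0.0018, -0.0006, 0], [0, 0, 2.4]], [[0.0018, -0.0007, 0], [0, 0, 2.4]], [[0.0017, -0.0008, 0], [0, 0, 2.4]], [[0.0017, -0.0009, 0], [0, 0, 2.4]], [[0.0016, -0.0009, 0], [0, 0, 2.4]], [[0.0016, -0.001, 0], [0, 0, 2.4]], [[0.0015, -0.001, 0], [0, 0, 2.4]], [[0.0015, -0.001, 0], [0, 0, 2.4]], [[0.0015, -0.001, 0], [0, 0, 2.4]], [[0.0014, -0.001, 0], [0, 0, 2.4]], [[0.0014, -0.001, 0], [0, 0, 1.6]], [[0.004, 0, 0], [0, 0, 0]], [[0.004, 0, 0], [0, 0, 0]], [[0, 0, 0], [0, 0, 0]]])

```text
time: 25.7
tool_pos: [537.0, -94.8, 18.4]
tcp_rot: [3.141, -0.001, -0.093]
contact_force: [-1.4, 0.3, 2.2]
grip_width: 59.7
finger_force: 0.6
```

```bash
python3 - <<'E'
from h import *
o=bot.get_obs();print(o['time'],o['tool_pos'],o['tcp_rot'],o['grip_width'])
b=bot.capture("scene");cv2.imwrite("pics/s9.png",b[:,:,::-1]);
print(lidpose("scene",b,(590,-95)))
cv2.imwrite("pics/c9.png",cv2.resize(b[205:335,205:335,::-1],(600,600),interpolation=cv2.INTER_CUBIC))
E
```

```text
25.7 [537.01236376 -94.76355346  18.4233713 ] [ 3.14118940e+00 -1.49136789e-03 -9.34195463e-02] 59.667517826216006
((592.5, -91.9), (143.5, 118.8), 7.5)
```

View pics/c9.png

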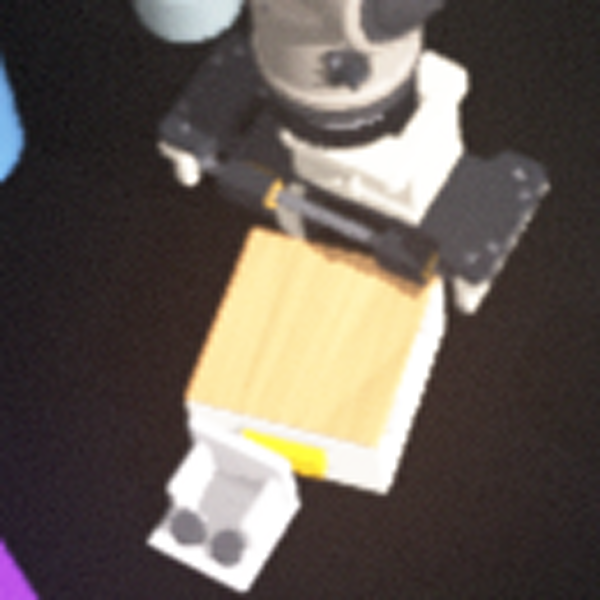

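```bash
python3 - <<'E'
from h import *
S=lambda l:np.array(l)*130/600.+205
f=ray("scene",S([(187,404),(381,448)]),58);l=ray("scene",S([(187,404),(248,230)]),58);r=ray("scene",S([(381,448),(435,290)]),58)
s=ray("scene",S([(190,434),(298,492)]),55);y=ray("scene",S([(243,432),(326,452)]),39)
u=np.array([.9957,-.092,0]);v=np.array([.092,.9957,0]);o=np.array([676,-97,0])
for n,q in zip("flrsy",(f,l,r,s,y)):
    d=q[1]-q[0];print(n,q.mean(0).round(1),np.linalg.norm(d).round(1),np.degrees(np.arctan2(d[1],d[0])).round(1),"stop",[(round((p-o)@u,1),round((p-o)@v,1)) for p in q])
E
```

```text
f [663.8 -79.9  58. ] 102.7 98.1 stop [(np.float64(-1.9), np.float64(-34.0)), (np.float64(-25.6), np.float64(65.9))]
l [ 619.  -138.3   58. ] 105.2 -171.7 stop [(np.float64(-1.9), np.float64(-34.0)), (np.float64(-104.1), np.float64(-58.7))]
r [609.9 -34.2  58. ] 93.8 -173.7 stop [(np.float64(-25.6), np.float64(65.9)), (np.float64(-117.5), np.float64(47.1))]
s [688.6 -90.7  55. ] 64.8 82.5 stop [(np.float64(10.7), np.float64(-25.0)), (np.float64(13.3), np.float64(39.8))]
y [664.3 -81.   39. ] 44.7 97.3 stop [(np.float64(-8.2), np.float64(-7.0)), (np.float64(-17.9), np.float64(36.7))]
```

Yellow is at the bracket, the box still about 13° short of square and some 15 mm to the left, within the plate's reach. Pushing with the square bar will align it.

Request:
servo_tool(deltas=[[[0.003, 0, 0], [0, 0, 0]], [[0.003, 0, 0], [0, 0, 0]], [[0.003, 0, 0], [0, 0, 0]], [[0.003, 0, 0], [0, 0, 0]], [[0.002, 0, 0], [0, 0, 0]], [[0.002, 0, 0], [0, 0, 0]], [[0.002, 0, 0], [0, 0, 0]], [[0, 0, 0], [0, 0, 0]]])

```text
time: 26.75
tool_pos: [550.7, -94.7, 17.9]
tcp_rot: [-3.14, 0.008, -0.092]
contact_force: [-13.0, 4.9, 10.1]
grip_width: 59.8
finger_force: 7.0
```

```bash
cat >> h.py <<'E'
u=np.array([.9957,-.092,0]);v=np.array([.092,.9957,0]);o=np.array([676,-97,0])
def st(n,px,z): return [(int((p-o)@u),int((p-o)@v)) for p in ray(n,px,z)]
def report(img,n="scene"):
    hsv=cv2.cvtColor(np.ascontiguousarray(img),cv2.COLOR_RGB2HSV)
    g=proj(n,[610,-92,58])[0].astype(int);w=np.zeros(img.shape[:2],np.uint8);cv2.circle(w,tuple(int(q) for q in g),50,255,-1)
    for nm,lo,hi,z in(("lid",(8,40,120),(24,200,255),58),("yel",(25,150,100),(34,255,255),39),("red",(0,150,80),(6,255,255),39)):
        m=cv2.inRange(hsv,lo,hi)&w;m=cv2.morphologyEx(m,cv2.MORPH_OPEN,np.ones((2,2),np.uint8))
        cs=cv2.findContours(m,cv2.RETR_EXTERNAL,cv2.CHAIN_APPROX_NONE)[0]
        if not cs: print(nm,"none");continue
        c=max(cs,key=cv2.contourArea);q=cv2.approxPolyDP(c,2.5,True)[:,0].astype(float)
        print(nm,cv2.contourArea(c),q.astype(int).tolist(),st(n,q,z))
E
python3 - <<'E'
from h import *
report(cv2.imread("pics/s9.png")[:,:,::-1])
b=bot.capture("scene");cv2.imwrite("pics/s10.png",b[:,:,::-1]);report(b)
E
```

```text
lid 1611.5 [[260, 255], [246, 292], [286, 302], [301, 265], [294, 267], [271, 256]] [(-105, -55), (-3, -33), (-24, 62), (-126, 47), (-113, 34), (-114, -30)]
yel 31.5 [[264, 301], [275, 307], [275, 304]] [(-9, 9), (-8, 40), (-14, 36)]
red none
lid 1623.5 [[262, 251], [242, 294], [281, 306], [298, 270], [296, 268], [294, 273], [282, 264], [262, 258]] [(-117, -57), (5, -39), (-9, 57), (-110, 47), (-113, 40), (-99, 42), (-107, 4), (-100, -46)]
yel none
red none
```

Request:
servo_tool(deltas=[[[0.002, 0, 0], [0, 0, 0]], [[0.002, 0, 0], [0, 0, 0]], [[0, 0, 0], [0, 0, 0]]])

```text
time: 27.18
tool_pos: [551.4, -94.3, 17.8]
tcp_rot: [-3.139, 0.015, -0.091]
contact_force: [-24.1, 6.7, 19.7]
grip_width: 59.8
finger_force: 12.5
```

```bash
python3 - <<'E'
from h import *
report(cv2.imread("pics/s3.png")[:,:,::-1])
b=bot.capture("scene");cv2.imwrite("pics/s11.png",b[:,:,::-1]);report(b)
print(bot.get_obs()['moment'])
E
```

```text
lid 1178.5 [[298, 273], [292, 272], [286, 279], [285, 269], [284, 272], [251, 280], [252, 276], [282, 268], [280, 265], [244, 275], [249, 276], [252, 288], [242, 286], [239, 291], [276, 308]] [(-103, 51), (-99, 36), (-76, 33), (-99, 18), (-90, 19), (-36, -39), (-46, -43), (-98, 10), (-103, 1), (-39, -61), (-43, -49), (-19, -26), (-12, -50), (1, -49), (0, 49)]
yel 58.5 [[296, 290], [293, 289], [287, 305]] [(-69, 63), (-68, 55), (-25, 63)]
red none
lid 1627.5 [[263, 250], [242, 294], [281, 307], [298, 271], [290, 272], [282, 264], [264, 258]] [(-120, -56), (5, -39), (-7, 58), (-108, 48), (-97, 32), (-107, 4), (-102, -42)]
yel none
red none
[1.78526192 3.29054672 1.18832326]
```

The push is jammed at an angle of about 7°. I'll back off, shift the bar 20 mm left for more turning lever, and push again.

Request:
servo_tool(deltas=[[[-0.006, 0, 0], [0, 0, 0]], [[-0.006, 0, 0], [0, 0, 0]], [[0, -0.01, 0], [0, 0, 0]], [[0, -0.01, 0], [0, 0, 0]], [[0.004, 0, 0], [0, 0, 0]], [[0.003, 0, 0], [0, 0, 0]], [[0.002, 0, 0], [0, 0, 0]], [[0.002, 0, 0], [0, 0, 0]], [[0.001, 0, 0], [0, 0, 0]], [[0, 0, 0], [0, 0, 0]]])

```text
time: 28.48
tool_pos: [553.9, -74.3, 17.8]
tcp_rot: [-3.139, 0.014, -0.091]
contact_force: [-19.7, 7.2, 16.6]
grip_width: 59.6
finger_force: 10.7
```

```bash
python3 - <<'E'
from h import *
b=bot.capture("scene");cv2.imwrite("pics/s12.png",b[:,:,::-1]);report(b)
E
```

```text
lid 1642.5 [[270, 254], [267, 261], [258, 259], [241, 294], [280, 307], [296, 275], [290, 267], [271, 261]] [(-118, -35), (-98, -31), (-93, -54), (6, -41), (-6, 56), (-96, 49), (-109, 26), (-102, -23)]
yel none
red none
```

```bash
python3 - <<'E'
from h import *
cam=bot.camera_model("wrist");w=bot.capture("wrist");cv2.imwrite("pics/w12.png",w[:,:,::-1])
print(cam['xyz'],bot.get_obs()['tcp_rot'])
hsv=cv2.cvtColor(np.ascontiguousarray(w),cv2.COLOR_RGB2HSV)
for nm,lo,hi,z in(("lid",(8,40,120),(24,200,255),58),("yel",(25,150,100),(34,255,255),39),("red",(0,150,80),(6,255,255),39),("white",(0,0,120),(180,40,255),55)):
    m=cv2.inRange(hsv,lo,hi)
    for c in sorted(cv2.findContours(m,cv2.RETR_EXTERNAL,cv2.CHAIN_APPROX_NONE)[0],key=cv2.contourArea)[::-1][:3]:
        if cv2.contourArea(c)<60: continue
        q=cv2.approxPolyDP(c,4,True)[:,0].astype(float)[:14]
        print(nm,cv2.contourArea(c),[(*a,*p) for a,p in zip(q.astype(int).tolist(),ray("wrist",q,z,cam)[:,:2].round().astype(int).tolist())])
E
```

```text
[634.63553641 -82.56750211 174.12171686] [-3.1390059   0.01399458 -0.09135067]
lid 101004.5 [(164, 7, 670, -42), (228, 323, 569, -43), (429, 307, 569, -116), (449, 299, 572, -123), (508, 298, 570, -144), (529, 0, 663, -143), (206, 0, 671, -54)]
lid 3748.0 [(597, 408, 518, -182), (583, 394, 525, -176), (452, 395, 530, -125), (450, 401, 527, -124), (232, 401, 534, -38), (229, 409, 531, -36)]
lid 796.5 [(441, 319, 564, -120), (436, 331, 559, -118), (447, 337, 556, -122), (450, 360, 546, -124), (440, 368, 543, -120), (448, 380, 537, -123), (456, 380, 537, -126), (459, 341, 554, -127), (451, 321, 563, -124)]
white 10473.0 [(16, 479, 499, 65), (425, 477, 484, -115), (416, 457, 496, -111), (404, 452, 499, -106), (125, 451, 510, 13), (120, 456, 507, 16), (37, 456, 511, 52)]
white 6849.0 [(448, 343, 551, -124), (222, 344, 559, -38), (214, 360, 552, -33), (223, 365, 549, -36), (209, 367, 549, -31), (213, 408, 529, -29), (225, 408, 529, -34), (233, 385, 540, -39), (232, 364, 549, -40), (407, 364, 543, -108), (411, 399, 526, -109), (427, 399, 526, -116), (430, 366, 542, -117), (448, 364, 542, -124)]
white 3070.0 [(609, 341, 547, -185), (602, 365, 536, -184), (589, 367, 535, -179), (583, 393, 523, -178), (598, 409, 515, -185), (639, 405, 515, -202), (639, 341, 546, -196)]
```

The wrist view gives the lid as y −42…−144 and yaw −89.5°, so the box is centred but 6° short of square. The shift left was wrong, and the fingers' downward load adds the friction that jams it. I'll back off, recentre with a wider bar, and ease upward while pushing.

Request:
servo_tool(deltas=[[[-0.006, 0, 0], [0, 0, 0]], [[-0.006, 0, 0], [0, 0, 0]], [[0, 0.009, 0], [0, 0, 0]], [[0, 0.009, 0], [0, 0, 0]], [[0, 0, 0], [0, 0, 0]], [[0.004, 0, 0], [0, 0, 0]], [[0.003, 0, 0], [0, 0, 0]], [[0.002, 0, -0.0003], [0, 0, 0]], [[0.002, 0, -0.0006], [0, 0, 0]], [[0, 0, 0], [0, 0, 0]]], fingers=0.75)

```text
time: 29.82
tool_pos: [554.4, -92.7, 18.1]
tcp_rot: [-3.14, 0.007, -0.092]
contact_force: [-8.6, 5.9, 1.6]
grip_width: 69.4
finger_force: 4.0
```

Request:
servo_tool(deltas=[[[0.0015, -0.0005, -0.0007], [0, 0, 0]], [[0.0015, -0.0005, -0.0007], [0, 0, 0]], [[0.0015, -0.0005, -0.0007], [0, 0, 0]], [[0, 0, 0], [0, 0, 0]]])

```text
time: 30.32
tool_pos: [556.7, -90.1, 18.9]
tcp_rot: [-3.138, 0.013, -0.091]
contact_force: [-10.6, 8.4, -0.6]
grip_width: 68.8
finger_force: 5.7
```

```bash
cat >> h.py <<'E'
def wlid():
    cam=bot.camera_model("wrist");w=bot.capture("wrist")
    hsv=cv2.cvtColor(np.ascontiguousarray(w),cv2.COLOR_RGB2HSV);m=cv2.inRange(hsv,(8,40,120),(24,200,255))
    rows=np.arange(30,260,10);L=[];Rr=[]
    for r in rows:
        x=np.nonzero(m[r])[0];L.append((x.min(),r));Rr.append((x.max(),r))
    for nm,e in(("left",L),("right",Rr)):
        p=ray("wrist",np.array(e,float),58,cam)[:,:2];k=np.polyfit(p[:,0],p[:,1],1);res=np.std(p[:,1]-np.polyval(k,p[:,0]))
        print(nm,"yaw",np.degrees(np.arctan(k[0])).round(1),"y at x=620",np.polyval(k,620).round(1),"res",res.round(1))
    return w,m
E
python3 - <<'E'
from h import *
w,m=wlid();cv2.imwrite("pics/w13.png",w[:,:,::-1]);print([int(m[r].sum()//255) for r in(0,10,20,40)])
b=bot.capture("scene");report(b)
E
```

```text
left yaw -2.8 y at x=620 -40.2 res 0.2
right yaw -2.5 y at x=620 -142.5 res 0.1
[292, 360, 358, 352]
lid 1622.0 [[261, 252], [241, 293], [279, 308], [299, 273], [296, 276], [289, 273], [286, 267], [263, 258]] [(-113, -57), (4, -42), (-3, 55), (-104, 53), (-94, 50), (-93, 31), (-104, 17), (-101, -44)]
yel none
red none
```

The box is turning square (yaw from +0.5° to −2.7°, target −5.3°). I'll keep going.

Request:
servo_tool(deltas=[[[0.0015, -0.0005, -0.0005], [0, 0, 0]], [[0.0015, -0.0005, -0.0005], [0, 0, 0]], [[0.0015, -0.0005, -0.0005], [0, 0, 0]], [[0.0015, -0.0005, -0.0005], [0, 0, 0]], [[0, 0, 0], [0, 0, 0]]])

```text
time: 31.05
tool_pos: [559.5, -86.8, 19.6]
tcp_rot: [-3.136, 0.021, -0.09]
contact_force: [-18.3, 15.0, -1.3]
grip_width: 69.1
finger_force: 9.7
```

```bash
python3 - <<'E'
from h import *
wlid()
E
```

```text
left yaw -4.9 y at x=620 -38.1 res 0.2
right yaw -4.3 y at x=620 -140.9 res 0.1
```

Request:
servo_tool(deltas=[[[-0.006, 0, 0], [0, 0, 0]], [[-0.006, 0, 0], [0, 0, 0]], [[0, 0, 0], [0, 0, 0]], [[0.003, 0, 0], [0, 0, 0]], [[0.003, 0, 0], [0, 0, 0]], [[0.002, 0, 0], [0, 0, 0]], [[0.002, 0, -0.0005], [0, 0, 0]], [[0.0015, 0, -0.0005], [0, 0, 0]], [[0.001, 0, -0.0005], [0, 0, 0]], [[0.001, 0, -0.0005], [0, 0, 0]], [[0, 0, 0], [0, 0, 0]]])

```text
time: 32.48
tool_pos: [560.0, -90.8, 23.3]
tcp_rot: [-3.14, 0.022, -0.092]
contact_force: [-29.9, 0.7, 12.9]
grip_width: 69.0
finger_force: 15.0
```

```bash
python3 - <<'E'
from h import *
wlid()
E
```

```text
left yaw -5.6 y at x=620 -37.7 res 0.3
right yaw -5.5 y at x=620 -140.1 res 0.1
```

Tool x is 560.0 at 30 N and square, the same hard stop as for the red catch. I'll retreat and check.

Request:
servo_tool(deltas=[[[-0.006, 0, 0], [0, 0, 0]], [[-0.015, 0, 0], [0, 0, 0]], [[-0.03, 0, 0], [0, 0, 0]], [[0, 0, -0.05], [0, 0, 0]], [[0, 0, -0.05], [0, 0, 0]], [[-0.05, 0, -0.05], [0, 0, 0]], [[-0.05, 0, 0], [0, 0, 0]], [[0, 0, 0], [0, 0, 0]]])

```text
time: 33.52
tool_pos: [422.5, -78.0, 170.0]
tcp_rot: [3.142, 0.001, -0.094]
contact_force: [0.3, -0.0, 1.7]
grip_width: 68.9
finger_force: 0.0
```

```bash
python3 - <<'E'
from h import *
a=bot.capture("top");b=bot.capture("scene");cv2.imwrite("pics/t14.png",a[:,:,::-1]);cv2.imwrite("pics/s14.png",b[:,:,::-1])
report(b);print(lidpose("scene",b,(622,-90),40),lidpose("top",a,(622,-90),40))
# clutter displaced? compare with the first pictures round each thing
for n,i in(("top",a),("scene",b)):
    f=cv2.imread(f"pics/{n}0.png")[:,:,::-1]
    for nm,P in(("muga",(578,137,40)),("mugb",(545,-339,40)),("jar",(405,-262,40)),("coaster",(465,138,4))):
        x,y=proj(n,P)[0].astype(int);s=np.s_[y-16:y+16,x-16:x+16];print(n,nm,np.abs(f[s].astype(int)-i[s]).mean().round(1))
# yellow pixels near the box in both views
for n,i in(("top",a),("scene",b)):
    x,y=proj(n,(660,-92,30))[0].astype(int);h=cv2.cvtColor(np.ascontiguousarray(i[y-40:y+40,x-40:x+40]),cv2.COLOR_RGB2HSV)
    print(n,"yellow px",np.count_nonzero(cv2.inRange(h,(25,150,80),(34,255,255))),"red px",np.count_nonzero(cv2.inRange(h,(0,150,80),(6,255,255))))
E
```

```text
lid 1672.0 [[263, 258], [241, 293], [278, 309], [301, 275]] [(-101, -44), (4, -42), (0, 54), (-102, 60)]
yel none
red none
((626.2, -86.9), (111.3, 111.9), -5.6) ((623.1, -90.5), (106.5, 105.5), -5.4)
top muga 2.2
top mugb 2.2
top jar 11.6
top coaster 0.4
scene muga 2.2
scene mugb 2.2
scene jar 12.2
scene coaster 0.6
top yellow px 0 red px 0
scene yellow px 0 red px 0
```

```bash
python3 - <<'E'
from h import *
for n in("top","scene"):
    f=cv2.imread(f"pics/{n}0.png",0);i=cv2.imread(f"pics/{n[0]}14.png",0)
    x,y=proj(n,(405,-262,40))[0].astype(int)
    r=cv2.matchTemplate(i[y-35:y+35,x-35:x+35],f[y-20:y+20,x-20:x+20],cv2.TM_CCOEFF_NORMED);_,s,_,l=cv2.minMaxLoc(r);print(n,s,l,"(15,15)=unmoved")
E
```

```text
top 0.9640989303588867 (15, 15) (15,15)=unmoved
scene 0.9710484147071838 (15, 15) (15,15)=unmoved
```

The jar hasn't moved. The lid is shut, no yellow or red shows, and the robot is clear, so I'm handing in.

```bash
python3 -c "
from plant import bot
print(bot.close_job())"
```

```text
the job is handed in; nothing more can be done
None
```

I handed the job in at about 34 s of the 72 s: lid pressed shut, red then yellow catch pushed against the bracket to the same hard stop at about 30 N (catch travel not read directly), box square at the bracket, mugs, jar and coaster unmoved; no verdict came back.

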